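Clear the tube clamp and hold its cam open

ROBOT

A 6-joint arm with a two-finger parallel gripper is mounted at the origin on the work surface. World frame = base frame: x ahead of the robot, y to its left, z up, the work surface at z = 0. Lengths are in m, angles in rad, forces in N, time in s.
With the tool pointing down it reaches from about 0.375 to 0.9 m from the base axis. Payload 3.1 kg.
Tool frame: the origin (TCP) lies between the finger pads; the fingertips stand manip.nose_length ahead of it and the grasp point (between the pads) lies 5 mm behind it (manip.nose_length is the distance from the TCP to the fingertips, in m); z points along the fingers, y is the line along which they close (so a half turn about z gives the same grasp; the last joint's range is limited). The gripper opens to 85 mm and grips with 20 to 120 N. Pads are 22 mm wide; open, the fingers measure 114 mm over their backs; the gripper's body (76 mm by 85 mm) begins 54 mm behind the grasp point. The pads swing forward as they close: fully open they stand 13 mm farther back than shut.
Start: joints at [1.052, 0.527, 1.433, -0, 1.181, -0.178], TCP at [0.209, 0.589, 0.245] pointing down, gripper open.
Joint ranges: [-3.08, 3.08], [-0.75, 2.2], [0.22, 2.44], [-1.43, 4.57], [0, 2.65], [-2.85, 2.85]. Speed limits (rad/s): [2.79, 2.79, 3.14, 3.14, 3.14, 3.14].

INTERFACE

Orientations are given as a unit quaternion [x, y, z, w].
In Python, from station import monitor, eyes, job, manip gives the robot as it stands.
- The arm moves only by the shell command python3 -m pendant 'ROWS' [FORCE]. ROWS is JSON, a list that holds one entry, the list of rows, each a list of 7 numbers: the shift along the tool's x, y, z as a fraction of full scale, then the turn, a rotation vector about the tool's x, y, z as a fraction of full scale, then the opening, from 0 (shut) to 1 (fully open). A call has 1 to 20 rows; each row shifts and turns the commanded pose from where the row before left it, along the tool's axes as they then stand; what a row does not reach is not made up. Full scale, the value 1, is 800 mm for a shift and 0.12 rad for a turn. A row lasts 1/10 s, in which the tool goes at most 50 mm and 8.59 degrees, less where a joint would pass 70% of its speed; a pose out of reach is approached as far as the arm can. A call with a number of a shift or a turn outside -1 to 1 is refused whole. A call with a gripper value outside its range is refused whole. The fingers move at their own pace and stop on an object; FORCE is the grip in N (left out, the last holds). Time passes only in rows, so rows that do not move let the fingers close. It gives the time, the measured TCP pose, the force, the opening and the grip force at its end, in the units of the state.
- monitor.sense(): the state, without advancing time (a new reading comes with each control period).
- eyes.snapshot(name): name is "scene" or "side" or "wrist"; returns a dict with "pixels" (480x640x3 uint8, red, green, blue), "depth" (480x640 float32, m along the optical axis (not along the pixel's ray), 0 where there is no reading), "intrinsics" (3x3 intrinsics, pixels), "eye" and "attitude" of the camera in the world. Camera axes: x right, y down, z forward; pixel columns grow to the right and rows downward; lengths in m; the calibration is good to about 2 mm. A picture is of the moment at which its call begins.
- job.sign_off(): hands the job in; it is judged then, once.
The state is a dict: "t": time; "q": joint angles; "qd": joint speeds; "tau": joint torques, N m; "tcp_pos": TCP position; "tool_rot": TCP orientation; "force": force on the tool from outside, world axes, zero at the start; "ft_torque": the same for the moment, N m; "finger_gap": opening from 0.0 (shut) to 1.0 (fully open); "gripper_force": force on a finger pad.
Only numpy, scipy, OpenCV 4.12 (cv2) and the standard library are available. Lean on these libraries where they do the work, as an engineer would, in place of code of your own. Each camera call takes 0.05 s, during which the arm holds its last target. There are 200 camera calls.

TASK

First pick the three scrap offcuts (aluminium, white and green) off the bed of the blue tube clamp and put them in the yellow scrap bin. Then swing the clamp's red cam lever up by its black handle until it stands straight up, which lifts the jaw to its highest point, and finish while still holding it there: it springs back if you let go. Leave the brass fitting standing on the bed and everything else on the bench where it is.

Things in the scene. Friction and masses are not known exactly. Their poses are not given: they have to be found in the camera images.
- clamp: Fixed blue bench clamp. Origin: on the table under the bed; x to the rear (roughly world +x), y left, z up. Flat bed, black top, 50 mm high: x -110 to 90, y -120 to 120 mm, open from above for x below 40 mm. Rear bridge with two posts and the moving grey jaw: x 45 to 85, y -136 to 114, up to z 199 mm. The cam lever is on the right (-y) side; its pivot axis is parallel to y at x 65, z 100 mm.
- cam (a joint): Red cam lever (arm 12 mm thick, at clamp y -149 to -137 mm). Angle, rad: 0 = level, pointing to the clamp's -x (to the robot); pi/2 = straight up, jaw highest; end stop 2.3, past the top, jaw sunk again. Starts low, 0.15 to 0.5. Return spring and friction: raising takes about 7 N at the handle near the top; let go there, it drops back to about 0.5.
- jaw (a joint): Lift of the grey jaw in m: about 0.016 * sin(cam angle), so at most 0.016 with the lever upright. Driven only by the cam.
- lever_grip (a point): Middle of the free length of the black handle: a round bar, 18 mm in diameter, sticking out from the lever's end parallel to the clamp's y axis, from y -149 to -225 mm of the clamp; this point is at y -188 mm, 130 mm from the pivot axis. Can be pinched from above, fingers closing along the clamp's x; it may turn between the pads.
- bin: Fixed yellow open bin, 150 (x) x 170 (y) x 80 mm high, walls and floor 4 mm. Origin under its centre, on the table.
- offcut_alu: Scrap stub of grooved aluminium bar, 24 (x) x 40 (y) x 24 mm high, lying on the clamp bed, about 45 g. Origin: centre of its underside. Grip across its x.
- offcut_white: Scrap white plastic block, 26 (x) x 44 (y) x 24 mm high, stepped (the last 14 mm at +y only 14 mm high), on the clamp bed, about 30 g. Origin: centre of its underside. Grip across its x.
- offcut_green: Scrap green plastic saddle block, 24 (x) x 40 (y) x 24 mm high with a 16 mm wide notch across its top, on the clamp bed, about 30 g. Origin: centre of its underside. Grip across its x.
- union: Good brass fitting, 25 mm in diameter, 34 mm high, standing on the clamp bed in the row with the offcuts (order varies; about 60 mm from one to the next). It stays where it is. Origin: centre of its underside.
- torch: Bystander: blue and white hand lamp, 300 mm long, lying near the back. Origin: centre of its underside.
- gauge: Bystander: brass regulator with a round gauge on top, 118 mm high. Origin: centre of its underside.
- filter: Bystander: white and green filter can, 68 mm in diameter, 120 mm high. Origin: centre of its underside.
- wrench: Bystander: steel wrench, 170 mm long, lying on the right. Origin: its underside.
- meter: Bystander: orange hand meter, 70 x 130 x 36 mm, lying near on the right. Origin: centre of its underside.
- collar: Bystander: steel collar ring, 48 mm in diameter, 16 mm high, on the left. Origin: centre of its underside.
Mind the look-alikes: they are no part of the job. There is more than one size of the offcut_green; the job needs the smallest.

How it is judged:
By the outcome, as a careful person would: the job done as asked, in the order asked, and still so for the second after the job is handed in, while the arm keeps its last pose, push and grip.
It also fails if it takes over 72 s, if anything falls off the work surface, if the arm or the gripper's body presses on something with over 40 N, if the wrist force passes 120 N, or if a joint passes its speed limit or range.

## Working session

There is one attempt and no reset: what is moved stays moved. The work goes in short steps, Python scripts to look and compute and a shell command to move; the robot and the scene stay as the last step left them, time stands still between calls to the robot, and variables do not carry over. Pictures are saved under pics/ and viewed, at most 10 in all, crops included, and the job is handed in when it is done.

```bash
mkdir -p pics; ls
python3 - <<'E'
from station import monitor, eyes, job, manip
import cv2,numpy as np
print(manip.nose_length, monitor.sense())
for n in ("scene","side"):
    s=eyes.snapshot(n); np.savez(n+".npz",**s)
    cv2.imwrite(f"pics/{n}0.png",s["pixels"][:,:,::-1]); print(n,s["eye"],s["attitude"],s["intrinsics"])
E
```

```text
pics
0.014 {'t': 0.0, 'q': array([ 1.05150272e+00,  5.28450806e-01,  1.43394884e+00,  7.56387493e-06,
        1.18141578e+00, -1.78490395e-01]), 'qd': array([ 7.07892525e-05, -5.65869117e-04,  1.29611105e-04, -6.15351971e-04,
        6.01827124e-04, -8.03683147e-05]), 'tau': array([ 4.19173521e-04, -4.42363358e+01, -1.78020555e+01, -1.73601888e-04,
        8.57255742e-03, -1.59243916e-05]), 'tcp_pos': array([0.20850705, 0.58843634, 0.24432824]), 'tool_rot': array([ 1.69579467e-01,  9.85515890e-01, -1.04323132e-03, -3.83221220e-04]), 'force': array([ 0.15728226, -0.16816796,  0.37631712]), 'ft_torque': array([ 0.02969162,  0.04717085, -0.03862964]), 'gripper_force': 0.0, 'finger_gap': 0.9990377760028856}
scene [1.57952265 0.30102412 1.06932716] [ 0.53347109  0.73654657 -0.33962955 -0.23991564] [[563.79218324   0.         323.04692708]
 [  0.         563.79218324 241.7199621 ]
 [  0.           0.           1.        ]]
side [0.45734234 0.99288041 0.83264434] [-0.04369561  0.88398527 -0.46514275  0.01740553] [[581.58001979   0.         304.59754988]
 [  0.         581.58001979 238.07111676]
 [  0.           0.           1.        ]]
```

View pics/scene0.png

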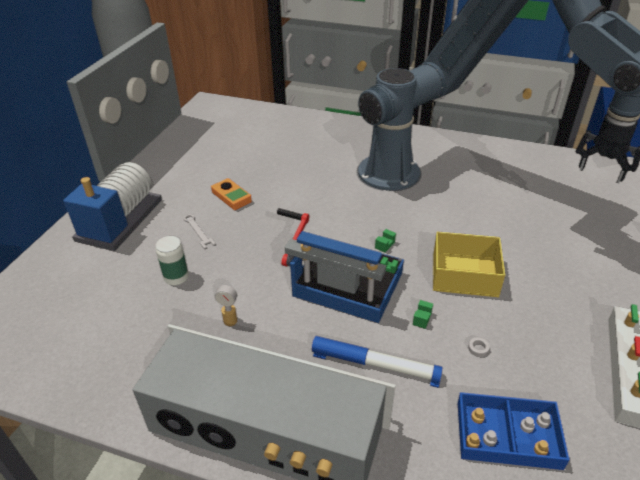

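View pics/side0.png

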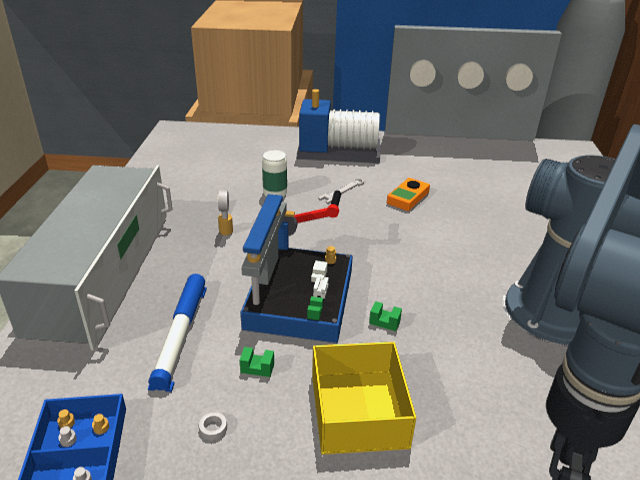

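The side view shows the bed with green (317,305), white/alu (320,285 / 319,268) and brass (331,255). The bin is at (362,395) and the lever handle at (335,202). The two larger green saddles stand on the table.

```bash
cat > h.py <<'E'
import numpy as np,cv2
from scipy.spatial.transform import Rotation as R
def cloud(s):
    K=s["intrinsics"];d=s["depth"];v,u=np.mgrid[0:480,0:640]
    c=np.stack([(u-K[0,2])*d/K[0,0],(v-K[1,2])*d/K[1,1],d],-1)
    P=c@R.from_quat(s["attitude"]).as_matrix().T+s["eye"]; P[d==0]=np.nan
    return P
E
python3 - <<'E'
from h import *
s=dict(np.load("side.npz"));P=cloud(s);px=s["pixels"].astype(int);hsv=cv2.cvtColor(s["pixels"],cv2.COLOR_RGB2HSV).astype(int)
z=P[...,2]
for p in [(331,255),(319,268),(320,285),(317,300),(335,198),(335,210),(325,212),(265,215),(262,240),(300,216)]: print(p,P[p[1],p[0]].round(4),px[p[1],p[0]])
v,u=np.mgrid[0:480,0:640]
m=(px.max(-1)<60)&(abs(z-.05)<.006)&(u>230)&(u<360)&(v>230)&(v<345)
q=P[m][:,:2].astype(np.float32);print("bed",m.sum(),np.median(P[m][:,2]),cv2.minAreaRect(q),cv2.boxPoints(cv2.minAreaRect(q)))
m=(hsv[...,0]>22)&(hsv[...,0]<34)&(hsv[...,1]>150)&(abs(z-.08)<.006)&(v>330)
q=P[m][:,:2].astype(np.float32);print("bin",m.sum(),cv2.minAreaRect(q))
# blobs above bed
cl=P[(u>285)&(u<350)&(v>235)&(v<325)&(z>.058)&(z<.095)]; col=px[(u>285)&(u<350)&(v>235)&(v<325)&(z>.058)&(z<.095)]
print(cl[:,:2].min(0),cl[:,:2].max(0))
# big crops
cv2.imwrite("pics/crop1.png",cv2.resize(s["pixels"][180:350,220:360,::-1],None,fx=4,fy=3.5,interpolation=cv2.INTER_CUBIC))
# handle: black, z>.1
m=(px.max(-1)<50)&(z>.09)&(u>320)&(u<350)&(v>180)&(v<225);print("handle",m.sum(),P[m].mean(0),P[m].min(0),P[m].max(0))
m=(px[...,0]>150)&(px[...,1]<60)&(u>280)&(u<350)&(v>195)&(v<230);q=P[m];print("arm",len(q),np.nanmin(q,0),np.nanmax(q,0))
E
```

```text
(331, 255) [ 0.4887 -0.045   0.0752] [121  92  39]
(319, 268) [0.5118 0.002  0.073 ] [244 247 242]
(320, 285) [0.5059 0.0523 0.0673] [237 237 228]
(317, 300) [0.5081 0.1073 0.0732] [ 54 170  81]
(335, 198) [ 0.4889 -0.1632  0.1515] [36 36 37]
(335, 210) [ 0.4862 -0.1081  0.1531] [154  29  24]
(325, 212) [ 0.5085 -0.1142  0.1427] [153  24  20]
(265, 215) [ 0.6256 -0.0014  0.1974] [ 49 102 171]
(262, 240) [0.618  0.0876 0.1971] [ 44  94 157]
(300, 216) [ 0.5652 -0.1189  0.1251] [151  25  18]
bed 4201 0.04929060300776389 ((0.552100658416748, 0.02099582552909851), (0.23549026250839233, 0.18992723524570465), 85.22747802734375) [[ 0.44766992 -0.0884401 ]
 [ 0.63693863 -0.10424203]
 [ 0.6565314   0.13043174]
 [ 0.4672627   0.14623368]]
bin 1036 ((0.41838347911834717, 0.3106783330440521), (0.15055811405181885, 0.17592400312423706), 9.723259925842285)
[ 0.4796286  -0.10302451] [0.594483   0.14393458]
handle 92 [ 0.4867315  -0.1644359   0.15191006] [ 0.47799476 -0.19537018  0.14600292] [ 0.49751564 -0.13495511  0.15761899]
arm 248 [ 0.47959612 -0.13559208  0.11961166] [ 0.57895527 -0.10479478  0.16096111]
```

View pics/crop1.png

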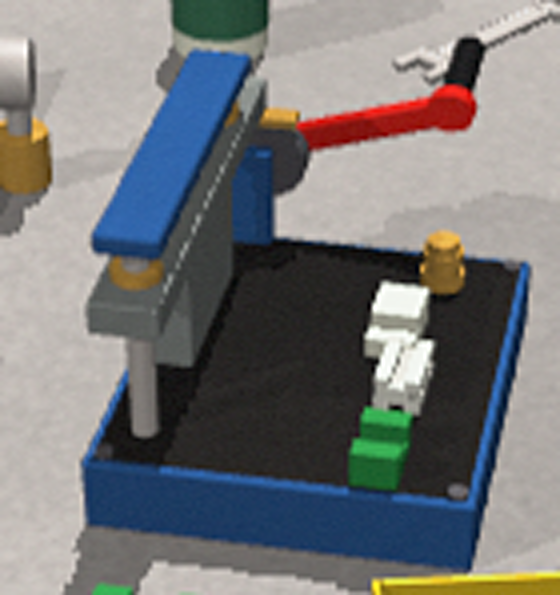

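Brass, white, alu and green stand in the row at world y ≈ -0.045, 0, 0.05 and 0.107. The clamp yaw is about -4.8°. First I turn the tool to match the clamp, then go above the row for a wrist look.

```bash
cat >> h.py <<'E'
def to(target,yaw=None):
    """shift to target in the present tool axes (full-scale units), turn in units about tool z"""
    from station import monitor
    s=monitor.sense();T=R.from_quat(s["tool_rot"]);d=T.inv().apply(np.array(target)-s["tcp_pos"])/0.8
    ya=np.degrees(np.arctan2(*T.as_matrix()[[1,0],1]))
    print("t",s["t"],"tcp",s["tcp_pos"].round(4),"yawY",ya.round(2),"shift",d.round(4), "tilt", T.as_matrix()[:,2].round(3))
E
python3 -m pendant '[[[0,0,0,0,0,0.995,1],[0,0,0,0,0,0.995,1],[0,0,0,0,0,0.995,1],[0,0,0,0,0,0.995,1],[0,0,0,0,0,0.995,1],[0,0,0,0,0,0.995,1],[0,0,0,0,0,0.995,1],[0,0,0,0,0,0.995,1],[0,0,0,0,0,0.995,1],[0,0,0,0,0,0.995,1],[0,0,0,0,0,0.995,1],[0,0,0,0,0,0,1]]]'
python3 -c "
from h import *
to([0.46,0.05,0.33])"
```

```text
t: 1.3
tcp_pos: [0.2087, 0.5887, 0.2448]
tool_rot: [0.736, 0.677, -0.001, 0.0]
force: [0.5, -1.2, -0.6]
finger_gap: 0.998
gripper_force: 0.0
t 1.3 tcp [0.2087 0.5887 0.2448] yawY -4.77 shift [-0.6451  0.369  -0.106 ] tilt [-0.001 -0.001 -1.   ]
```

```bash
python3 -m pendant '[[[-0.02,0.0115,-0.02,0,0,0,1],[-0.04,0.023,-0.02,0,0,0,1],[-0.04,0.023,-0.02,0,0,0,1],[-0.04,0.023,-0.02,0,0,0,1],[-0.04,0.023,-0.02,0,0,0,1],[-0.04,0.023,-0.006,0,0,0,1],[-0.04,0.023,0,0,0,0,1],[-0.04,0.023,0,0,0,0,1],[-0.04,0.023,0,0,0,0,1],[-0.04,0.023,0,0,0,0,1],[-0.04,0.023,0,0,0,0,1],[-0.04,0.023,0,0,0,0,1],[-0.04,0.023,0,0,0,0,1],[-0.04,0.023,0,0,0,0,1],[-0.04,0.023,0,0,0,0,1],[-0.04,0.023,0,0,0,0,1],[-0.025,0.0125,0,0,0,0,1],[0,0,0,0,0,0,1],[0,0,0,0,0,0,1]]]'
python3 - <<'E'
from h import *
from station import eyes
s=eyes.snapshot("wrist");np.savez("wrist.npz",**s);P=cloud(s);px=s["pixels"].astype(int);z=P[...,2]
to([.5,.05,.33]);print(s["eye"],s["attitude"])
cv2.imwrite("pics/w1.png",s["pixels"][:,:,::-1])
q=P[(abs(z-.049)<.005)&(px.max(-1)<70)][:,:2].astype(np.float32); print("bed",cv2.minAreaRect(q))
m=((z>.057)&(z<.09)).astype(np.uint8);n,l,st,c=cv2.connectedComponentsWithStats(m)
for i in range(1,n):
    if st[i,4]>150:
        k=l==i;q=P[k][:,:2].astype(np.float32);print(st[i],cv2.minAreaRect(q),P[k][:,2].max().round(4),np.median(px[k],0))
E
```

```text
t: 3.2
tcp_pos: [0.4597, 0.0502, 0.3298]
tool_rot: [0.736, 0.677, -0.0, -0.001]
force: [-0.2, 0.1, -0.4]
finger_gap: 0.997
gripper_force: 0.0
t 3.25 tcp [0.4594 0.0508 0.3299] yawY -4.71 shift [ 0.0032  0.0507 -0.0002] tilt [-0.001  0.001 -1.   ]
[0.46538696 0.1291209  0.45921499] [ 0.98644567 -0.0416683  -0.00749752  0.15853228]
bed ((0.5579723715782166, -0.0018658041954040527), (0.26291677355766296, 0.5582246780395508), 18.392333984375)
[180   0  87  22 923] ((0.3894999027252197, 0.21849702298641205), (0.017323212698101997, 0.07031124085187912), 85.22259521484375) 0.0829 [87. 71. 12.]
[ 354   95   30   46 1213] ((0.509920597076416, 0.11677887290716171), (0.03999830782413483, 0.024132627993822098), 83.9741439819336) 0.0771 [ 47. 149.  70.]
[486 119  22  17 225] ((0.6278232932090759, 0.09915613383054733), (0.013825618661940098, 0.00652945414185524), 79.09640502929688) 0.09 [57. 55. 52.]
[ 462  164   49  103 1242] ((0.6096524596214294, 0.020381581038236618), (0.10552147775888443, 0.03335796296596527), 66.18144989013672) 0.09 [38. 39. 38.]
[ 351  167   29   44 1109] ((0.503258764743804
[... 182 characters left out ...]
976), (0.04465677589178085, 0.026456283405423164), 82.59193420410156) 0.0771 [203. 209. 213.]
[345 277  24  29 546] ((0.48926427960395813, -0.05911129713058472), (0.02163940668106079, 0.02417314238846302), 84.79545593261719) 0.0863 [129. 104.  44.]
[466 280  22  22 232] ((0.6147212386131287, -0.06756597012281418), (0.013942151330411434, 0.007557616103440523), 34.82121276855469) 0.09 [64. 62. 59.]
[446 304  42  16 494] ((0.6065472960472107, -0.093839131295681), (0.03715108335018158, 0.010645193979144096), 10.971317291259766) 0.09 [14. 33. 57.]
[583 385  33   9 173] ((0.7629279494285583, -0.20845574140548706), (0.021969780325889587, 0.026088232174515724), 17.5555419921875) 0.0899 [55. 53. 50.]
```

View pics/w1.png

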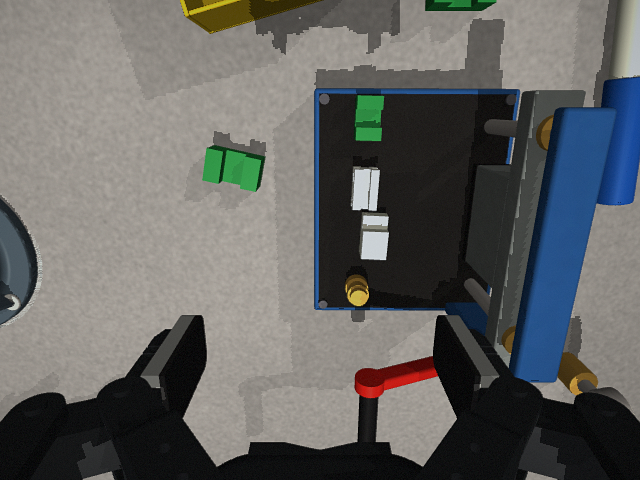

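Wrist picture: green at (369,118), alu (366,189), white (375,236), brass (357,290). The black handle is at (368,420). All positions came out well, so I pick green first.

```bash
python3 -m pendant '[[[0.0292,0.0187,0.03,0,0,0.15,0.65],[0.0292,0.0187,0.04,0,0,0.15,0.65],[0.0292,0.0188,0.04,0,0,0,0.65],[0,0,0.04,0,0,0,0.65],[0,0,0.04,0,0,0,0.65],[0,0,0.04,0,0,0,0.65],[0,0,0.04,0,0,0,0.65],[0,0,0.03,0,0,0,0.65],[0,0,0.02,0,0,0,0.65],[0,0,0.01,0,0,0,0.65],[0,0,0,0,0,0,0.65],[0,0,0,0,0,0,0],[0,0,0,0,0,0,0],[0,0,0,0,0,0,0],[0,0,0,0,0,0,0],[0,0,0,0,0,0,0],[0,0,0,0,0,0,0]]]' 40
python3 -c "
from h import *
to([0.51,0.117,0.19])"
```

```text
t: 4.95
tcp_pos: [0.5127, 0.1156, 0.0673]
tool_rot: [0.748, 0.664, 0.001, 0.001]
force: [-1.2, 1.3, 6.8]
finger_gap: 0.268
gripper_force: 40.0
t 4.95 tcp [0.5127 0.1156 0.0673] yawY -6.85 shift [ 0.0015 -0.0032 -0.1533] tilt [ 0.002  0.    -1.   ]
```

```bash
python3 -m pendant '[[[0,0,-0.025,0,0,0,0],[0,0,-0.04,0,0,0,0],[0,0,-0.04,0,0,0,0],[0.02,-0.01,-0.02,0,0,0,0],[0.04,-0.022,0,0,0,0,0],[0.04,-0.022,0,0,0,0,0],[0.04,-0.022,0,0,0,0,0],[0.04,-0.022,0,0,0,0,0],[0.04,-0.022,0,0,0,0,0],[0.03,-0.022,0.02,0,0,0,0],[0.02,-0.01,0.03,0,0,0,0],[0,0,0.04,0,0,0,0],[0,0,0.02,0,0,0,0],[0,0,0,0,0,0,0],[0,0,0,0,0,0,0.5],[0,0,0,0,0,0,0.5],[0,0,0,0,0,0,0.5]]]'
python3 - <<'E'
from h import *
from station import eyes
s=eyes.snapshot("side");cv2.imwrite("pics/s2.png",s["pixels"][180:480,200:500,::-1])
to([.503,.05,.18])
E
```

```text
t: 6.65
tcp_pos: [0.4178, 0.3446, 0.0794]
tool_rot: [0.748, 0.664, 0.001, 0.0]
force: [0.3, -0.2, 0.0]
finger_gap: 0.503
gripper_force: 0.0
t 6.7 tcp [0.4177 0.3445 0.0793] yawY -6.86 shift [-0.3526  0.1502 -0.1261] tilt [ 0.002  0.001 -1.   ]
```

View pics/s2.png

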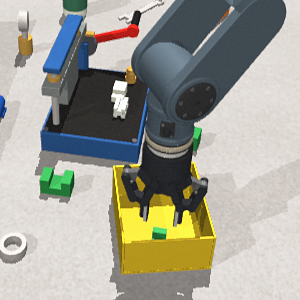

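The green block is in the bin (crop 160,233). Alu next.

```bash
python3 -m pendant '[[[0,0,-0.03,0,0,0,0.5],[0,0,-0.04,0,0,0,0.5],[0,0,-0.04,0,0,0,0.65],[-0.0226,0.0102,-0.016,0,0,0,0.65],[-0.04,0.017,0,0,0,0,0.65],[-0.04,0.017,0,0,0,0,0.65],[-0.04,0.017,0,0,0,0,0.65],[-0.04,0.017,0,0,0,0,0.65],[-0.04,0.017,0,0,0,0,0.65],[-0.04,0.017,0,0,0,0,0.65],[-0.04,0.017,0,0,0,0,0.65],[-0.03,0.013,0,0,0,0,0.65],[-0.02,0.008,0.02,0,0,0,0.65],[0,0,0.04,0,0,0,0.65],[0,0,0.04,0,0,0,0.65],[0,0,0.025,0,0,0,0.65],[0,0,0.014,0,0,0,0.65],[0,0,0,0,0,0,0.65]]]'
python3 -m pendant '[[[0,0,0,0,0,0,0],[0,0,0,0,0,0,0],[0,0,0,0,0,0,0],[0,0,0,0,0,0,0],[0,0,0,0,0,0,0],[0,0,0,0,0,0,0]]]' 40
python3 -c "
from h import *
to([0.418,0.275,0.18])"
```

```text
t: 8.5
tcp_pos: [0.502, 0.0499, 0.067]
tool_rot: [0.748, 0.664, -0.001, -0.001]
force: [-0.2, 0.0, 0.7]
finger_gap: 0.654
gripper_force: 0.0
t: 9.1
tcp_pos: [0.5036, 0.0499, 0.0691]
tool_rot: [0.748, 0.664, 0.001, 0.001]
force: [0.8, 0.1, 6.0]
finger_gap: 0.27
gripper_force: 40.0
t 9.1 tcp [0.5036 0.0499 0.0691] yawY -6.84 shift [ 0.2666 -0.1393 -0.1391] tilt [ 0.003 -0.    -1.   ]
```

```bash
python3 -m pendant '[[[0,0,-0.025,0,0,0,0],[0,0,-0.04,0,0,0,0],[0,0,-0.04,0,0,0,0],[0.0266,-0.0143,-0.03,0,0,0,0],[0.04,-0.021,0,0,0,0,0],[0.04,-0.021,0,0,0,0,0],[0.04,-0.021,0,0,0,0,0],[0.04,-0.021,0,0,0,0,0],[0.04,-0.021,0,0,0,0,0],[0.02,-0.01,0.02,0,0,0,0],[0.02,-0.01,0.03,0,0,0,0],[0,0,0.04,0,0,0,0],[0,0,0.025,0,0,0,0],[0,0,0,0,0,0,0],[0,0,0,0,0,0,0.5],[0,0,0,0,0,0,0.5],[0,0,0,0,0,0,0.5]]]'
python3 -c "
from h import *
to([.5105,-.0015,.18])"
```

```text
t: 10.8
tcp_pos: [0.4183, 0.2752, 0.085]
tool_rot: [0.748, 0.664, 0.001, 0.001]
force: [-0.3, 0.5, -0.1]
finger_gap: 0.495
gripper_force: 0.0
t 10.8 tcp [0.4183 0.2752 0.085 ] yawY -6.85 shift [-0.3295  0.156  -0.1187] tilt [ 0.003  0.001 -1.   ]
```

```bash
python3 -m pendant '[[[0,0,-0.03,0,0,0,0.5],[0,0,-0.04,0,0,0,0.5],[0,0,-0.04,0,0,0,0.65],[-0.0225,0.011,-0.0087,0,0,0,0.65],[-0.04,0.019,0,0,0,0,0.65],[-0.04,0.019,0,0,0,0,0.65],[-0.04,0.019,0,0,0,0,0.65],[-0.04,0.019,0,0,0,0,0.65],[-0.04,0.019,0,0,0,0,0.65],[-0.04,0.019,0,0,0,0,0.65],[-0.037,0.017,0,0,0,0,0.65],[-0.02,0.01,0,0,0,0,0.65],[-0.01,0.004,0.02,0,0,0,0.65],[0,0,0.04,0,0,0,0.65],[0,0,0.04,0,0,0,0.65],[0,0,0.025,0,0,0,0.65],[0,0,0.0125,0,0,0,0.65],[0,0,0,0,0,0,0.65]]]'
python3 -m pendant '[[[0,0,0,0,0,0,0],[0,0,0,0,0,0,0],[0,0,0,0,0,0,0],[0,0,0,0,0,0,0],[0,0,0,0,0,0,0],[0,0,0,0,0,0,0]]]' 40
python3 -c "
from h import *
to([0.418,0.31,0.19])"
```

```text
t: 12.6
tcp_pos: [0.5095, -0.0016, 0.0683]
tool_rot: [0.748, 0.664, -0.0, -0.001]
force: [-0.9, 0.7, 0.6]
finger_gap: 0.657
gripper_force: 0.0
t: 13.2
tcp_pos: [0.5109, -0.0018, 0.0701]
tool_rot: [0.748, 0.664, 0.001, 0.001]
force: [1.0, -0.4, 6.2]
finger_gap: 0.296
gripper_force: 40.9
t 13.2 tcp [ 0.5109 -0.0018  0.0701] yawY -6.83 shift [ 0.3731 -0.1612 -0.1505] tilt [ 0.003 -0.001 -1.   ]
```

```bash
python3 -m pendant '[[[0,0,-0.025,0,0,0,0],[0,0,-0.04,0,0,0,0],[0,0,-0.04,0,0,0,0],[0.02,-0.011,-0.035,0,0,0,0],[0.04,-0.022,0,0,0,0,0],[0.04,-0.022,0,0,0,0,0],[0.04,-0.022,0,0,0,0,0],[0.04,-0.022,0,0,0,0,0],[0.04,-0.022,0,0,0,0,0],[0.04,-0.022,0,0,0,0,0],[0.04,-0.022,0,0,0,0,0],[0.04,-0.022,0,0,0,0,0],[0.028,-0.015,0.03,0,0,0,0],[0,0,0.04,0,0,0,0],[0,0,0.04,0,0,0,0],[0,0,0.01,0,0,0,0],[0,0,0,0,0,0,0.5],[0,0,0,0,0,0,0.5],[0,0,0,0,0,0,0.5],[0,0,-0.02,0,0,0,0.5]]]'
python3 -m pendant '[[[0,0,-0.04,0,0,0,0.65],[0,0,-0.04,0,0,0,0.65],[0,0,-0.04,0,0,0,0.65],[0,0,-0.04,0,0,0,0.65],[0,0,-0.04,0,0,0,0.65],[0,0,0,0,0,0,0.65]]]'
python3 - <<'E'
from h import *
from station import eyes
s=eyes.snapshot("side");cv2.imwrite("pics/s3.png",cv2.resize(s["pixels"][180:480,200:500,::-1],None,fx=2,fy=2))
P=cloud(s);px=s["pixels"].astype(int);z=P[...,2];v,u=np.mgrid[0:480,0:640]
m=(px.max(-1)<60)&(z>.09)&(u>325)&(u<350)&(v>180)&(v<205)
print(m.sum(),P[m].mean(0),P[m].min(0),P[m].max(0))
# expected geometry
o=np.array([.562,.020,0]);C=R.from_euler("z",-4.8,degrees=True)
for a in (.3,.4,.45,.5,1.571): print(a,(o+C.apply([.065-.13*np.cos(a),-.188,.1+.13*np.sin(a)])).round(4))
to([.487,-.167,.25])
E
```

```text
t: 15.2
tcp_pos: [0.3843, 0.3096, 0.1009]
tool_rot: [0.748, 0.663, -0.001, -0.0]
force: [-0.6, 0.4, 0.2]
finger_gap: 0.5
gripper_force: 0.0
t: 15.8
tcp_pos: [0.3872, 0.3112, 0.2665]
tool_rot: [0.748, 0.664, 0.006, 0.002]
force: [-0.2, 0.0, -0.5]
finger_gap: 0.656
gripper_force: 0.0
93 [ 0.48667681 -0.16496231  0.15179852] [ 0.47797464 -0.19638637  0.14545193] [ 0.49751783 -0.13545127  0.15548533]
0.3 [ 0.4873 -0.1624  0.1384]
0.4 [ 0.4917 -0.1628  0.1506]
0.45 [ 0.4944 -0.163   0.1565]
0.5 [ 0.4974 -0.1632  0.1623]
1.571 [ 0.6111 -0.1728  0.23  ]
t 15.85 tcp [0.3859 0.3106 0.2642] yawY -6.85 shift [-0.5777  0.1966  0.0166] tilt [ 0.007  0.004 -1.   ]
```

View pics/s3.png

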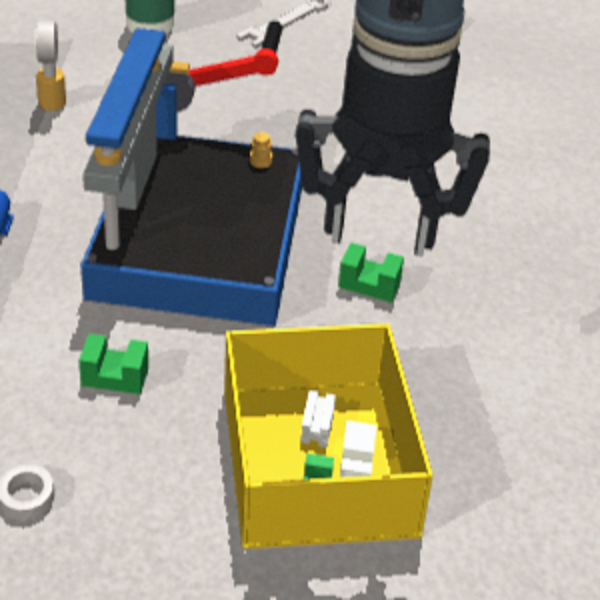

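All three offcuts are in the bin (crop 318,418; 358,448; 319,466), and the brass is still standing at (261,150). The handle is at crop (273,38), axis about (0.488,-0.163,0.146). I go above it next.

```bash
python3 -m pendant '[[[-0.02,0.007,0,0,0,0,0.65],[-0.038,0.013,0,0,0,-0.15,0.65],[-0.038,0.013,0,0,0,-0.15,0.65],[-0.038,0.013,0,0,0,0,0.65],[-0.038,0.013,0,0,0,0,0.65],[-0.038,0.013,0,0,0,0,0.65],[-0.038,0.013,0,0,0,0,0.65],[-0.038,0.013,0,0,0,0,0.65],[-0.038,0.013,0,0,0,0,0.65],[-0.038,0.013,0,0,0,0,0.65],[-0.038,0.013,0,0,0,0,0.65],[-0.038,0.013,0,0,0,0,0.65],[-0.038,0.013,0,0,0,0,0.65],[-0.038,0.013,0,0,0,0,0.65],[-0.038,0.013,0,0,0,0,0.65],[-0.02,0.008,0,0,0,0,0.65],[0,0,0,0,0,0,0.65],[0,0,0,0,0,0,0.65]]]'
python3 - <<'E'
from h import *
from station import eyes
s=eyes.snapshot("wrist");cv2.imwrite("pics/w4.png",s["pixels"][:,:,::-1])
P=cloud(s);px=s["pixels"].astype(int);z=P[...,2]
m=(px.max(-1)<60)&(z>.13)&(z<.165)&(abs(P[...,1]+.165)<.045)&(abs(P[...,0]-.487)<.025)
q=P[m].astype(np.float32);print(m.sum(),q.mean(0),cv2.minAreaRect(q[:,:2]),np.percentile(q[:,2],[50,95]))
to([.488,-.163,.141])
E
```

```text
t: 17.65
tcp_pos: [0.5002, -0.1587, 0.2601]
tool_rot: [0.736, 0.677, -0.0, -0.001]
force: [-0.1, 0.2, 0.5]
finger_gap: 0.655
gripper_force: 0.0Traceback (most recent call last):
  File "<stdin>", line 6, in <module>
cv2.error: OpenCV(4.12.0) /io/opencv/modules/imgproc/src/convhull.cpp:143: error: (-215:Assertion failed) total >= 0 && (depth == CV_32F || depth == CV_32S) in function 'convexHull'
```

View pics/w4.png

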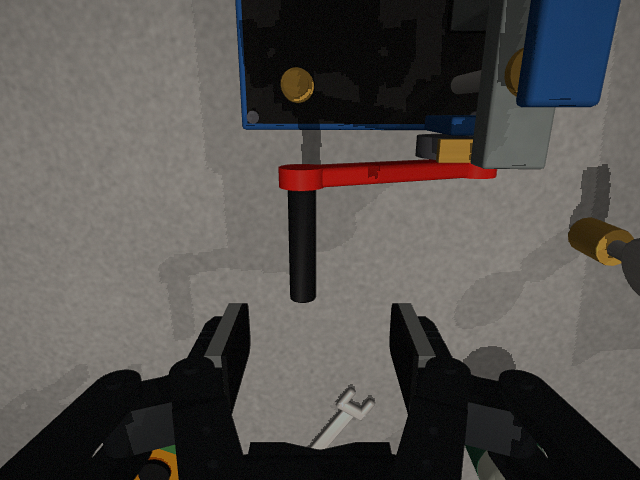

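The handle runs in the picture from (302,190) to (302,300), left of the finger centre (≈320). I measure it with the depth.

Run:
```python
from h import *
from station import eyes
s=eyes.snapshot("wrist")
P=cloud(s)
for v in (200,245,290):
    r=P[v,285:320];k=(r[:,2]>.12);print(v,k.sum(),r[k].mean(0).round(4),r[k][:,0].min().round(4),r[k][:,0].max().round(4),r[k][:,2].max().round(4))
to([.488,-.163,.141])
```

```text
200 28 [ 0.4902 -0.1307  0.1538] 0.4817 0.4982 0.1563
245 26 [ 0.4878 -0.1593  0.1539] 0.4792 0.4957 0.1565
290 25 [ 0.4846 -0.1902  0.1538] 0.4764 0.4923 0.1565
t 17.75 tcp [ 0.5003 -0.158   0.2604] yawY -4.71 shift [-0.0077 -0.0145  0.1493] tilt [-0.001  0.001 -1.   ]
```

```bash
python3 -m pendant '[[[-0.0077,-0.0152,0.0175,0,0,0,0.65],[0,0,0.035,0,0,0,0.65],[0,0,0.035,0,0,0,0.65],[0,0,0.035,0,0,0,0.65],[0,0,0.02,0,0,0,0.65],[0,0,0.005,0,0,0,0.65],[0,0,0,0,0,0,0],[0,0,0,0,0,0,0],[0,0,0,0,0,0,0],[0,0,0,0,0,0,0],[0,0,0,0,0,0,0],[0,0,0,0,0,0,0],[0,0,0,0,0,0,0]]]' 45
python3 - <<'E'
from h import *
to([.488,-.163,.141])
a=np.linspace(.374,1.571,13);x=-.13*np.cos(a)/.8;z=-.13*np.sin(a)/.8
print(np.c_[np.diff(x),np.diff(z)].round(4).tolist())
E
```

```text
t: 19.05
tcp_pos: [0.4878, -0.1647, 0.1428]
tool_rot: [0.736, 0.677, -0.0, -0.001]
force: [-5.1, -0.6, 2.8]
finger_gap: 0.191
gripper_force: 44.1
t 19.05 tcp [ 0.4878 -0.1647  0.1428] yawY -4.77 shift [0.0021 0.     0.0023] tilt [-0.001  0.    -1.   ]
[[0.0067, -0.0148], [0.0081, -0.014], [0.0095, -0.0132], [0.0107, -0.0121], [0.0119, -0.011], [0.0129, -0.0098], [0.0138, -0.0084], [0.0146, -0.007], [0.0152, -0.0055], [0.0157, -0.004], [0.016, -0.0024], [0.0162, -0.0008]]
```

```bash
python3 -m pendant '[[[0.003,-0.0075,-0.0075,0,0,0,0],[0.0,0.0067,-0.0073,0,0,0,0]]]' >/dev/null 2>&1 <<<'' & wait; python3 -c "
from h import *
to([.488,-.163,.141])"
```

```text
t 19.25 tcp [ 0.4922 -0.1649  0.1547] yawY -4.82 shift [ 0.002  -0.0057  0.0171] tilt [ 0.01  -0.005 -1.   ]
```

I mistyped that first step: it has stray x and y parts. I correct it in the next rows.

```bash
python3 -m pendant '[[[-0.003,0.0075,0,0,0,0,0],[0,0.004,-0.007,0,0,0,0],[0,0.0041,-0.007,0,0,0,0],[0,0.0047,-0.0066,0,0,0,0],[0,0.0048,-0.0066,0,0,0,0],[0,0.0107,-0.0121,0,0,0,0],[0,0.0119,-0.011,0,0,0,0],[0,0.0129,-0.0098,0,0,0,0],[0,0,0,0,0,0,0]]]'
python3 - <<'E'
from h import *
# expected TCP if rigid on arc, a after step 6
c=np.array([.4873+.13*np.cos(.374)*.9965,-.1647-.13*np.cos(.374)*.083]);a=.9725
print((c-.13*np.cos(a)*np.array([.9965,-.083])).round(4),(.1428-.0475+.13*np.sin(a)).round(4))
to([.488,-.163,.141])
E
```

```text
t: 20.15
tcp_pos: [0.5277, -0.1681, 0.2028]
tool_rot: [0.735, 0.678, -0.007, -0.008]
force: [-21.0, -2.9, 18.1]
finger_gap: 0.193
gripper_force: 44.5
[ 0.5349 -0.1687] 0.2027
t 20.15 tcp [ 0.5277 -0.1681  0.2028] yawY -4.6 shift [ 0.0024 -0.0484  0.0783] tilt [-0.022  0.002 -1.   ]
```

```bash
cat > lev.py <<'E'
from h import *
from station import eyes,monitor
C=R.from_euler("z",-4.8,degrees=True)
for n in ("side","scene"):
    s=eyes.snapshot(n);P=cloud(s);h=cv2.cvtColor(s["pixels"],cv2.COLOR_RGB2HSV).astype(int)
    q=C.inv().apply((P.reshape(-1,3)-[.562,.020,0]))
    m=((h[...,0]<8)|(h[...,0]>172)).ravel()&(h[...,1].ravel()>150)&(abs(q[:,1]+.143)<.02)&(abs(q[:,0])<.16)&(q[:,2]>.08)&(q[:,2]<.27)
    k=q[m][:,[0,2]].astype(np.float32)
    if len(k)<20: print(n,len(k));continue
    r=cv2.minAreaRect(np.ascontiguousarray(k));f=cv2.fitLine(k,cv2.DIST_HUBER,0,.01,.01).ravel();ang=np.arctan2(f[1],-f[0])%np.pi
    print(n,len(k),"angle",ang.round(3),"min",k.min(0).round(4),"max",k.max(0).round(4),r)
st=monitor.sense();print("tcp in clamp",C.inv().apply(st["tcp_pos"]-np.array([.562,.020,0])).round(4),st["force"].round(1),st["finger_gap"])
E
python3 lev.py
python3 - <<'E'
from h import *
from station import eyes
E
```

```text
side 355 angle 0.892 min [-0.0324  0.1303] max [0.0376 0.2157] ((0.0030199307948350906, 0.17186228930950165), (0.02594667673110962, 0.1019892543554306), 36.85374069213867)
scene 191 angle 0.855 min [-0.0236  0.0961] max [0.0841 0.2182] ((0.03377632424235344, 0.1585710644721985), (0.025852859020233154, 0.1522652506828308), 44.83146667480469)
tcp in clamp [-0.0184 -0.1903  0.2028] [-20.3  -3.1  16.3] 0.18839731878113605
```

```bash
python3 -m pendant '[[[0,0.0075,-0.0085,0,0,0,0],[0,0.0078,-0.008,0,0,0,0],[0,0.011,-0.005,0,0,0,0],[0,0.0115,-0.0044,0,0,0,0],[0,0.0118,-0.003,0,0,0,0],[0,0.0118,-0.0029,0,0,0,0],[0,0,0,0,0,0,0],[0,0,0,0,0,0,0]]]'; python3 lev.py
```

```text
t: 21.05
tcp_pos: [0.5828, -0.173, 0.2301]
tool_rot: [0.736, 0.677, -0.002, -0.002]
force: [-9.8, -0.4, 14.4]
finger_gap: 0.19
gripper_force: 46.4
side 315 angle 1.449 min [0.0226 0.1492] max [0.056  0.2421] ((0.04468194767832756, 0.19734695553779602), (0.0268767848610878, 0.0928187295794487), 15.011420249938965)
scene 183 angle 1.332 min [0.03   0.0976] max [0.0821 0.2446] ((0.06259848177433014, 0.17137208580970764), (0.02255219779908657, 0.15033918619155884), 18.528095245361328)
tcp in clamp [ 0.0369 -0.1905  0.2301] [-9.7 -0.2 14.5] 0.18924900663604477
```

```bash
cat >> lev.py <<'E'
s=eyes.snapshot("side");P=cloud(s);h=cv2.cvtColor(s["pixels"],cv2.COLOR_RGB2HSV).astype(int)
q=C.inv().apply((P.reshape(-1,3)-[.562,.020,0]))
m=((h[...,0]<8)|(h[...,0]>172)).ravel()&(h[...,1].ravel()>150)&(abs(q[:,1]+.143)<.02)&(abs(q[:,0])<.16)&(q[:,2]>.08)&(q[:,2]<.27)
k=q[m];print("y pct",np.percentile(k[:,1],[5,50,95]).round(4))
for z in np.arange(.10,.25,.01):
    b=k[(abs(k[:,2]-z)<.005)]
    if len(b)>5: print(z.round(3),len(b),"x",b[:,0].min().round(4),b[:,0].max().round(4),"mid",((b[:,0].min()+b[:,0].max())/2).round(4),"y",np.median(b[:,1]).round(4))
cv2.imwrite("pics/lev.png",cv2.resize(s["pixels"][140:280,200:380,::-1],None,fx=4,fy=4,interpolation=cv2.INTER_CUBIC))
b=q[(abs(q[:,2]-.05)<.004)&(h[...,2].ravel()<60)&(abs(q[:,0])<.13)&(abs(q[:,1])<.13)]
blue=(h[...,0].ravel()>100)&(h[...,0].ravel()<125)&(h[...,1].ravel()>120)&(abs(q[:,1])<.13)
f=q[blue&(q[:,2]>.01)&(q[:,2]<.052)]; g=q[blue&(q[:,2]>.185)]
print("bed blue x",np.percentile(f[:,0],[1,50,99]).round(4),"y",np.percentile(f[:,1],[1,99]).round(4),"bridge top x",np.percentile(g[:,0],[1,50,99]).round(4),"y",np.percentile(g[:,1],[1,99]).round(4),"yaw err",np.polyfit(g[:,1],g[:,0],1))
E
python3 -m pendant '[[[0,0.011,-0.0014,0,0,0,0],[0,0.011,-0.001,0,0,0,0],[0,0,0,0,0,0,0],[0,0,0,0,0,0,0]]]'; python3 lev.py
```

```text
t: 21.55
tcp_pos: [0.6002, -0.1744, 0.2317]
tool_rot: [0.736, 0.677, -0.002, -0.002]
force: [-8.9, -0.3, 12.8]
finger_gap: 0.192
gripper_force: 47.3
side 288 angle 1.509 min [0.0403 0.1709] max [0.0677 0.2442] ((0.05702846497297287, 0.2083636373281479), (0.026188073679804802, 0.07191020995378494), 8.269295692443848)
scene 186 angle 1.48 min [0.0494 0.0984] max [0.0818 0.2467] ((0.06557856500148773, 0.1720491647720337), (0.021876873448491096, 0.14917699992656708), 4.911375522613525)
tcp in clamp [ 0.0543 -0.1906  0.2317] [-7.9  0.1 12.4] 0.187282967472918
y pct [-0.1442 -0.1364 -0.1326]
0.18 30 x 0.0479 0.0673 mid 0.0576 y -0.1359
0.19 34 x 0.047 0.0672 mid 0.0571 y -0.1367
0.2 37 x 0.0455 0.065 mid 0.0553 y -0.1373
0.21 33 x 0.0464 0.0646 mid 0.0555 y -0.1353
0.22 40 x 0.0445 0.0661 mid 0.0553 y -0.1356
0.23 53 x 0.0406 0.0664 mid 0.0535 y -0.1362
0.24 58 x 0.0413 0.066 mid 0.0536 y -0.1373
bed blue x [-0.1109  0.018   0.232 ] y [-0.108   0.1275] bridge top x [-0.1986  0.0614  0.0795] y [-0.1191  0.1052] yaw err [0.06826121 0.05474294]
```

View pics/lev.png

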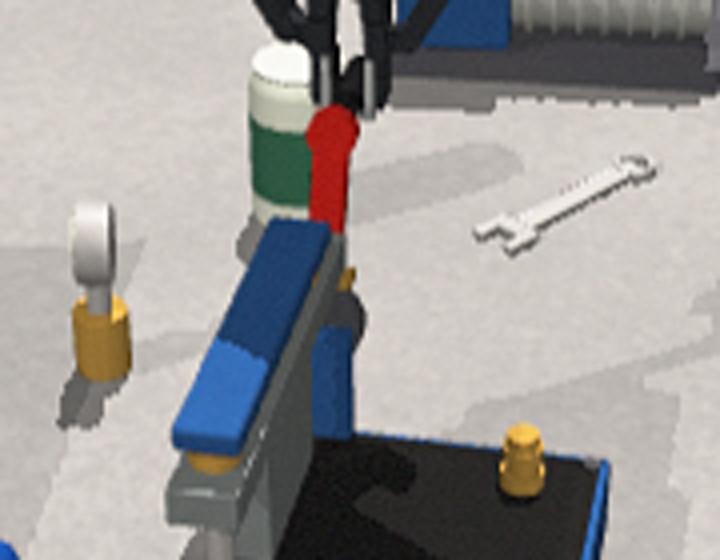

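The lever in the crop (335,165) leans slightly, about 0.08 rad short of upright. I move a bit more.

```bash
python3 -m pendant '[[[0,0.007,0,0,0,0,0],[0,0.0065,0,0,0,0,0],[0,0,0,0,0,0,0],[0,0,0,0,0,0,0],[0,0,0,0,0,0,0]]]'; python3 lev.py
```

```text
t: 22.2
tcp_pos: [0.6109, -0.1754, 0.2312]
tool_rot: [0.736, 0.677, -0.002, -0.002]
force: [-8.2, -0.2, 9.1]
finger_gap: 0.193
gripper_force: 48.0
side 290 angle 1.584 min [0.0511 0.1687] max [0.0781 0.2448] ((0.06561119854450226, 0.20714175701141357), (0.026603924110531807, 0.07548847049474716), 3.1688334941864014)
scene 184 angle 1.556 min [0.0605 0.1024] max [0.0845 0.2456] ((0.07133832573890686, 0.17408913373947144), (0.14302624762058258, 0.02388388104736805), 88.93717193603516)
tcp in clamp [ 0.0651 -0.1906  0.2312] [-8.  -0.6 10.3] 0.1902036419505153
y pct [-0.1446 -0.1364 -0.1323]
0.18 31 x 0.054 0.0717 mid 0.0628 y -0.1372
0.19 33 x 0.0546 0.0745 mid 0.0646 y -0.136
0.2 38 x 0.0542 0.0734 mid 0.0638 y -0.1359
0.21 35 x 0.0547 0.0735 mid 0.0641 y -0.1357
0.22 38 x 0.053 0.0756 mid 0.0643 y -0.1363
0.23 51 x 0.0508 0.0775 mid 0.0641 y -0.136
0.24 61 x 0.0522 0.0748 mid 0.0635 y -0.1374
bed blue x [-0.1108  0.0173  0.2312] y [-0.1097  0.1265] bridge top x [-0.0999  0.0613  0.08  ] y [-0.1165  0.1051] yaw err [0.0600633  0.05626861]
```

The mid-line is vertical within the measurement (about 0.02 rad), and the grip holds. Handing in.

```bash
python3 -m pendant '[[[0,0,0,0,0,0,0],[0,0,0,0,0,0,0],[0,0,0,0,0,0,0]]]' && python3 -c "
from station import job
print(job.sign_off())"
```

```text
t: 22.65
tcp_pos: [0.611, -0.1753, 0.2312]
tool_rot: [0.736, 0.677, -0.002, -0.002]
force: [-8.0, 0.2, 9.8]
finger_gap: 0.19
gripper_force: 48.0
the job is handed in; nothing more can be done
None
```

The three offcuts are in the yellow bin, the brass fitting is still standing on the bed, and the job is handed in at about 23 s with the gripper holding the cam lever upright (within about 0.02 rad by camera).

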